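Unload the forming die and spray it for the next strip

ROBOT

A 6-joint arm with a two-finger parallel gripper is mounted at the origin on the work surface. World frame = base frame: x ahead of the robot, y to its left, z up, the work surface at z = 0. Lengths are in m, angles in rad, forces in N, time in s.
With the tool pointing down it reaches from about 0.375 to 0.9 m from the base axis. Payload 3.1 kg.
Tool frame: the origin (TCP) lies midway between the tips of the shut fingers; the grasp point (between the pads) lies env.tcp_to_grasp behind it (env.tcp_to_grasp is the distance from the TCP to the grasp point, in m); z points along the fingers, y is the line along which they close (so a half turn about z gives the same grasp; the last joint's range is limited). The gripper opens to 85 mm and grips with 20 to 120 N. Pads are 22 mm wide; open, the fingers measure 114 mm over their backs; the gripper's body (76 mm by 85 mm) begins 54 mm behind the grasp point. The pads swing forward as they close: fully open they stand 13 mm farther back than shut.
Start: joints at [1.109, 0.527, 1.433, -0, 1.181, -0.178], TCP at [0.175, 0.6, 0.231] pointing down, gripper open.
Joint ranges: [-3.08, 3.08], [-0.75, 2.2], [0.22, 2.44], [-1.43, 4.57], [0, 2.65], [-2.85, 2.85]. Speed limits (rad/s): [2.79, 2.79, 3.14, 3.14, 3.14, 3.14].

INTERFACE

Orientations are given as a unit quaternion [w, x, y, z].
In Python, from rig import env, vision, finder gives the robot as it stands. The module is installed in compiled form; this text tells all that it offers.
- The arm moves only by the tool send_rows, never from a script. Its argument "targets" is a list of rows, each an object of numbers: "claw": the finger opening in cm, from 0 to 8.54; "dx", "dy", "dz": the shift along the tool's x, y, z in cm; "twist": the turn about the tool's z in rad. In form: [{"claw": .., "dx": .., "dy": .., "dz": .., "twist": ..}, ...]. A call has 1 to 12 rows; each row is the pose to reach, as a shift and turn from the pose commanded when the call began, along the tool's axes at that moment; what a row does not reach only later rows make up. A row lasts 1/10 s, in which the tool goes at most 50 mm and 8.59 degrees, less where a joint would pass 70% of its speed; a pose out of reach is approached as far as the arm can. A call with a gripper value outside its range is refused whole. The fingers move at their own pace and stop on an object; "grip_force" is the grip in N (left out, the last holds). Time passes only in rows, so rows that repeat a pose let the fingers close. It gives the time, the measured TCP pose, the force, the opening and the grip force at its end, in the units of the state.
- env.observe(): the state, without advancing time (a new reading comes with each control period).
- vision.snapshot(name): name is "scene" or "side" or "wrist"; returns the picture (400x640x3 uint8, red, green, blue); there is no depth.
- vision.camera_info(name): a dict with "fx", "fy", "cx", "cy" (pixels), "eye" and "orientation" of the camera in the world. Camera axes: x right, y down, z forward; pixel columns grow to the right and rows downward; lengths in m; the calibration is good to about 2 mm. A picture is of the moment at which its call begins: read the wrist's pose just before it. camera_info takes no time and is no camera call; for the wrist camera it gives the pose at the moment of the call.
- env.sign_off(): hands the job in; it is judged then, once.
Trained networks look in the newest picture that a camera, given by its name, has taken for a name from the list of things; names that differ only in an ending like _2 or _b are one class to them, and where a whole thing is asked for, a point or a joint stands for the part that bears it (a point fixed in the world has none). Each returns a list of dicts, best first, with "confidence" (0 to 1); they miss things now and then, are a little off and sometimes report something else, mostly with a low value. They report only what shows in the picture. A call takes as long as a camera call. They do not tell look-alikes from the thing itself.
- finder.spot_in(target, camera): "location" ([row, column] as shares, 0 to 1, of the picture: columns of its width, rows of its height, amid what is visible of it).
- finder.landmark_of(target, camera): "location" ([row, column] as shares, 0 to 1, of the picture: columns of its width, rows of its height: a listed point, or the origin of a listed thing).
The state is a dict: "t": time; "qpos": joint angles; "qd": joint speeds; "joint_efforts": joint torques, N m; "ee_pos": TCP position; "orientation": TCP orientation; "ft_force": force on the tool from outside, world axes, zero at the start; "wrist_torque": the same for the moment, N m; "finger_gap": opening from 0.0 (shut) to 1.0 (fully open); "gripper_force": force on a finger pad.
Only numpy, scipy, OpenCV 4.12 (cv2) and the standard library are available. Lean on these libraries where they do the work, as an engineer would, in place of code of your own. Each camera call takes 0.05 s, during which the arm holds its last target. There are 200 camera calls.

TASK

Lift the formed brass bracket out of the die and set it down gently, flat with its crown up, in the wooden tray; let go of it. Then give the empty die a shot of release spray by pressing the red cap of the slanted spray can all the way down and letting it spring back up. Do not spray while the bracket is still in the die, and leave the jar, the spool and the hammer where they are.

Things in the scene. Friction and masses are not known exactly. Their poses are not given: they have to be found in the camera images.
- station: Fixed steel work station: a die, and behind it a blue spray can (54 mm diameter, red cap) in a cradle, its top leaning 33 degrees from vertical towards the die. Origin on the bench under the die's centre; x points from the die to the can, y along the die's long side, z up. Cap top centre at x 195, z 178 mm. Base plate 10 mm thick, x -45 to 330, y +/-75 mm.
- die_in (a point): Centre of the die cavity's floor, 35 mm above the bench; axes as station. Steel die block 70 (x) x 150 (y) mm, top 45 mm above the bench; open cavity 30 (x) x 106 (y) mm, 10 mm deep. A hump 18 (x) x 11 (y) mm stands 10 mm high in it, inside the bracket's crown.
- lamp_bar (a point): Centre of the slim lamp bar that runs along y above the cap: 16 (x) x 20 (z) mm section, 250 mm long, underside 140 mm higher than the cap's top, bar centre 17 mm from the cap's centre towards the die; on two posts at y +/-115 mm. It bars the way straight down to the cap; the way in along the can's slanted axis is free.
- cap (a joint): How far the sprung red cap is pressed along the can's axis: 0 = up, 0.008 m = fully down. Needs about 1.6 N to start and about 5 N at the bottom; springs back by itself.
- cap_top (a point): Centre of the flat top of the red cap (36 mm diameter, 22 mm high, small white nozzle on its die side). Its z axis points out of the cap along the can's axis, 33 degrees from vertical; y is the station's y. Moves with the cap.
- bracket: Formed brass hat-shaped bracket, 0.13 kg, 24 (x) x 100 (y) x 36 (z) mm, 4 mm sheet. Origin at the centre of its underside, z up. Two flat flanges, 4 mm thick, run out to y +/-50 mm; the crown in the middle is 28 mm wide over its upright walls (y +/-14 mm), 24 mm in x, and rises to z 36 mm. In the die cavity at the start.
- bracket_crown (a point): Centre of the top of the bracket's crown, 36 mm above its underside; axes as bracket. In the die the crown stands 26 mm above the die's top and can be gripped across its 28 mm, along y.
- tray: Fixed light-wood open tray, outside 140 (x) x 190 (y) x 28 (z) mm, walls and floor 5 mm. Origin at the centre of its underside on the bench, z up. May stand left or right of the station.
- jar: Bystander: amber glass jar with a black lid, 68 mm diameter, 85 mm high; origin at the centre of its underside. The station stands between it and the tray.
- spool: Bystander: spool of blue thread with black ends, 52 mm diameter, 60 mm high; origin at the centre of its underside.
- hammer: Bystander: small hammer lying on the bench on the right, about 200 mm long, along its x axis; origin near its middle, at its underside.
Mind the look-alikes: they are no part of the job. There is more than one size of the bracket; the job needs the smallest.

How it is judged:
On the way, in this order (a step that is already met when the one before it is completed fails the run):
1. the bracket lies flat in the tray, crown up, released (x of bracket in the frame of tray between -0.06 and 0.06 m and y of bracket in the frame of tray between -0.085 and 0.085 m and z of bracket in the frame of tray below 0.01 m and angle between bracket's own z axis and vertical below 0.15 rad and contact force between the fingers and bracket below 0.1 N and linear speed of bracket below 0.03 m/s), for 0.2 s.
2. then, with the bracket in the tray, the cap is pressed down (at least 6 of its 8 mm) (value of joint cap above 0.006 m and z of bracket in the frame of tray below 0.01 m), for 0.1 s.
At the end, for the whole second after the job is handed in: The bracket lies at rest on the tray's floor, flat (within 0.15 rad) with its crown up, released; the spray cap has sprung back up (within 1.5 mm of its rest) (all of step 1 and value of joint cap below 0.0015 m); the robot touches nothing.
It fails at once if the cap is pressed (over 3 mm) while the bracket is still in or over the die (value of joint cap above 0.003 m and horizontal distance between bracket and die_in below 0.06 m).
It fails at once if the bracket is dropped (falls free at over 0.8 m/s, about 3 cm) (contact force between the fingers and bracket below 0.05 N and linear speed of bracket above 0.8 m/s).
It fails at once if the jar is moved by more than 2 cm or tipped (distance of jar from where it was at the start of the episode above 0.02 m or angle between jar's own z axis and vertical above 0.4 rad).
It fails at once if the spool is moved by more than 2 cm or tipped (distance of spool from where it was at the start of the episode above 0.02 m or angle between spool's own z axis and vertical above 0.4 rad).
It fails at once if the hammer is moved by more than 2 cm or tipped (distance of hammer from where it was at the start of the episode above 0.02 m).
It also fails if it takes over 54 s, if anything falls off the work surface, if the arm or the gripper's body presses on something with over 40 N, if the wrist force passes 120 N, or if a joint passes its speed limit or range.

## Working session

There is one attempt and no reset: what is moved stays moved. The work goes in short steps, Python scripts to look and compute and a tool call to move; the robot and the scene stay as the last step left them, time stands still between calls to the robot, and variables do not carry over. Pictures are saved under pics/ and viewed, at most 10 in all, crops included, and the job is handed in when it is done.

Besides the shell and the picture viewer there is one more tool, called after "Call:" as name([rows], argument=value, ...), one row to a line, values as JSON. send_rows: Moves the arm, as the interface text tells. Its arguments: {"type":"object","properties":{"targets":{"type":"array","items":{"type":"object","properties":{"claw":{"type":"number"},"dx":{"type":"number"},"dy":{"type":"number"},"dz":{"type":"number"},"twist":{"type":"number"}}}},"grip_force":{"type":"number"}},"required":["targets"]}

```bash
mkdir -p pics; cat > h.py <<'E'
import numpy as np,cv2
from rig import env,vision,finder
from scipy.spatial.transform import Rotation as R
def q2R(q): return R.from_quat([q[1],q[2],q[3],q[0]]).as_matrix()
def ray(cam,loc):
    i=vision.camera_info(cam); u=loc[1]*640; v=loc[0]*400
    d=q2R(i['orientation'])@np.array([(u-i['cx'])/i['fx'],(v-i['cy'])/i['fy'],1]); return np.array(i['eye']),d/np.linalg.norm(d)
def onz(cam,loc,z):
    e,d=ray(cam,loc); return e+d*(z-e[2])/d[2]
def proj(cam,P):
    i=vision.camera_info(cam); p=q2R(i['orientation']).T@(np.array(P)-np.array(i['eye'])); return i['fx']*p[0]/p[2]+i['cx'],i['fy']*p[1]/p[2]+i['cy']
def tri(r):
    A=sum(np.eye(3)-np.outer(d,d) for e,d in r); b=sum((np.eye(3)-np.outer(d,d))@e for e,d in r); return np.linalg.solve(A,b)
E
python3 - <<'E'
from h import *
np.set_printoptions(precision=4,suppress=True)
s=env.observe(); print(s, env.tcp_to_grasp)
for c in ('scene','side'):
    im=vision.snapshot(c); cv2.imwrite(f'pics/{c}0.png',im[...,::-1])
    i=vision.camera_info(c); print(c,i)
    for t in ('station','die_in','lamp_bar','cap_top','bracket','bracket_crown','tray','jar','spool','hammer'):
        print(t,[(round(d['confidence'],2),np.round(np.array(d['location'])*[400,640],1)) for d in finder.landmark_of(t,c)][:4])
E
```

```text
{'t': 0.0, 'qpos': array([ 1.1085,  0.5285,  1.4339,  0.    ,  1.1814, -0.1785]), 'qd': array([ 0.0002, -0.0013,  0.0007,  0.0018,  0.0007,  0.0019]), 'joint_efforts': array([ -0.0018, -44.2352, -17.8024,  -0.0001,   0.0085,  -0.    ]), 'ee_pos': array([0.1747, 0.5994, 0.2303]), 'orientation': array([-0.0003,  0.1414,  0.9899, -0.001 ]), 'ft_force': array([-0.6148,  0.1568,  0.0579]), 'wrist_torque': array([-0.0096,  0.008 ,  0.0227]), 'gripper_force': 0.0, 'finger_gap': 1.0006743188083116} 0.0187
scene {'fx': 505.49658843479824, 'fy': 505.49658843479824, 'cx': 328.05737593089043, 'cy': 191.81453238562344, 'eye': array([ 1.2974, -0.1258,  1.3716]), 'orientation': array([-0.223 ,  0.7358,  0.6105, -0.1902])}
station [(0.75, array([214.9, 309.6]))]
die_in [(0.68, array([205.8, 309.6]))]
lamp_bar [(0.9, array([207. , 308.6]))]
cap_top [(0.63, array([237.9, 315.5]))]
bracket [(0.98, array([187.8, 249.3])), (0.56, array([206.5, 309.2]))]
bracket_crown [(0.96, array([178.9, 248.5])), (0.95, array([142.4, 387. ])), (0.51, array([202.8, 308. ]))]
tray [(0.59, array([198.2, 411.2]))]
jar [(0.
[... 193 characters left out ...]
05.21700328165895, 'eye': array([-0.0923, -0.6592,  1.1126]), 'orientation': array([-0.3538,  0.8682, -0.3211,  0.1343])}
station [(0.97, array([273.9, 321.7]))]
die_in [(0.64, array([259.4, 321.3]))]
lamp_bar [(0.88, array([162.5, 376.6])), (0.34, array([324.6, 396.2]))]
cap_top [(0.7, array([198.6, 374.3]))]
bracket [(0.72, array([332.6, 322.7])), (0.67, array([241.7, 217.7])), (0.51, array([263.5, 315.3]))]
bracket_crown [(0.76, array([325.5, 326.8])), (0.6, array([233.9, 212.6])), (0.57, array([256.3, 324.3]))]
tray [(0.7, array([208.9, 254.8]))]
jar [(0.89, array([324. , 392.7])), (0.57, array([172.5, 315.5]))]
spool [(0.76, array([175.3, 314.6]))]
hammer [(0.83, array([291.5, 447.1]))]
```

View pics/scene0.png

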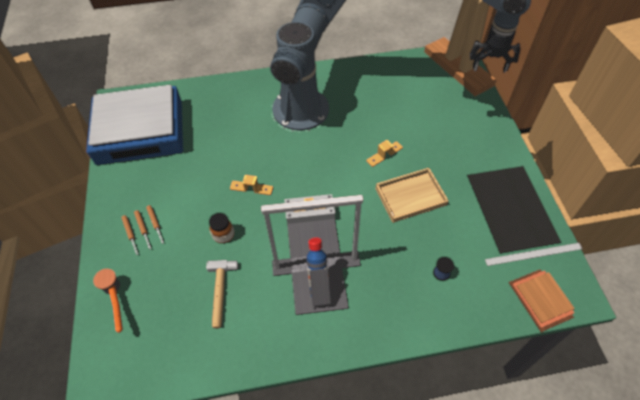

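View pics/side0.png

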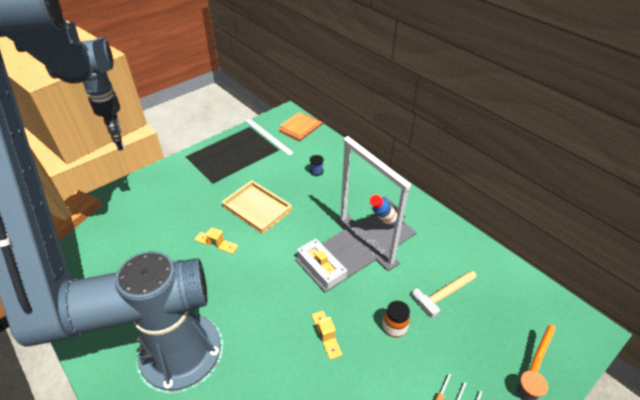

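```bash
python3 - <<'E'
from h import *
np.set_printoptions(precision=4,suppress=True)
P={'die_in':((205.8,309.6),(259.4,321.3)),'lamp':((207,308.6),(162.5,376.6)),'cap':((237.9,315.5),(198.6,374.3)),'crown':((202.8,308),(256.3,324.3)),'tray':((198.2,411.2),(208.9,254.8)),'jar':((233.3,220.9),(324,392.7)),'spool':((273.1,444),(175.3,314.6)),'hammer':((292,217.1),(291.5,447.1)),'station':((214.9,309.6),(273.9,321.7))}
for k,(a,b) in P.items():
    r=[ray('scene',np.array(a)/[400,640]),ray('side',np.array(b)/[400,640])]
    print(k,tri(r))
E
```

```text
die_in [ 0.4522 -0.0382  0.0426]
lamp [ 0.6335 -0.0566  0.3264]
cap [ 0.6447 -0.0493  0.1814]
crown [ 0.4552 -0.0448  0.0634]
tray [ 0.4484  0.3007 -0.0107]
jar [ 0.4757 -0.3164  0.0078]
spool [ 0.7243  0.3198 -0.0226]
hammer [ 0.6701 -0.3432  0.0085]
station [ 0.4482 -0.042  -0.02  ]
```

Scene: the die is at about (310,207) with the lamp bar over it, the cap at (315,243) and the tray at (412,195). The jar is at (220,228), the spool at (444,268) and the hammer at (220,290). Side: the bracket in the die is at (322,258), the cap at (376,201) and the tray at (257,206). The two loose brackets are look-alikes. The tool can't tilt, so I'll press the cap with one open finger, coming in from behind the bar.

```bash
cat >> h.py <<'E'
def rel(p,yaw=None):
    "tool-frame cm shift and twist to TCP p with tool-y at world yaw (deg)"
    s=env.observe(); M=q2R(s['orientation']); d=M.T@(np.array(p)-s['ee_pos'])*100
    cy=np.degrees(np.arctan2(-M[0,1],M[1,1])); tw=None if yaw is None else -np.radians(yaw-cy)
    return np.round(d,2),'ycur',round(cy,2),'twist',tw
E
python3 - <<'E'
from h import *
np.set_printoptions(precision=4,suppress=True)
i=vision.camera_info('wrist'); s=env.observe(); M=q2R(s['orientation'])
print('cam in tool',M.T@(np.array(i['eye'])-s['ee_pos']), M.T@q2R(i['orientation']), i['fx'])
for cam,c in (('scene',[(377,192),(430,170),(447,204),(393,218)]),('side',[(222,205),(253,182),(292,208),(263,230)])):
    Q=np.array([onz(cam,np.array([v,u])/[400,640],0.028)[:2] for u,v in c]); print(Q,Q.mean(0),[np.degrees(np.arctan2(*(Q[(k+1)%4]-Q[k])[::-1])) for k in range(4)])
print(rel([.40,-.04,.27],-3))
E
```

```text
cam in tool [ 0.0742  0.0005 -0.1422] [[ 0.     -0.9573 -0.2891]
 [ 1.      0.0002 -0.0007]
 [ 0.0007 -0.2891  0.9573]] 339.30568373641813
[[0.4315 0.1839]
 [0.3789 0.3762]
 [0.5172 0.3896]
 [0.5354 0.2096]] [0.4658 0.2898] [np.float64(105.28191807818965), np.float64(5.5601837628999435), np.float64(-84.23964267824556), np.float64(-166.08318553438897)]
[[0.356  0.3585]
 [0.5    0.3852]
 [0.5256 0.1958]
 [0.3953 0.1789]] [0.4442 0.2796] [np.float64(10.48850631633346), np.float64(-82.28346650272705), np.float64(-172.61227254066281), np.float64(102.33809672469211)]
(array([-39.53, -55.14,  -3.87]), 'ycur', np.float64(-16.26), 'twist', np.float64(-0.23147116342205898))
```

```bash
python3 - <<'E'
from h import *
print(rel([.42,-.04,.32],-3))
E
```

```text
(array([-41.45, -54.58,  -8.87]), 'ycur', np.float64(-16.26), 'twist', np.float64(-0.23147116342205898))
```

Call:
send_rows([
  {"claw":8.5,"dx":-41.5,"dy":-54.6,"dz":-8.9,"twist":-0.23},
  {"claw":8.5,"dx":-41.5,"dy":-54.6,"dz":-8.9,"twist":-0.23},
  {"claw":8.5,"dx":-41.5,"dy":-54.6,"dz":-8.9,"twist":-0.23},
  {"claw":8.5,"dx":-41.5,"dy":-54.6,"dz":-8.9,"twist":-0.23},
  {"claw":8.5,"dx":-41.5,"dy":-54.6,"dz":-8.9,"twist":-0.23},
  {"claw":8.5,"dx":-41.5,"dy":-54.6,"dz":-8.9,"twist":-0.23},
  {"claw":8.5,"dx":-41.5,"dy":-54.6,"dz":-8.9,"twist":-0.23},
  {"claw":8.5,"dx":-41.5,"dy":-54.6,"dz":-8.9,"twist":-0.23},
])

```text
t: 1.9
ee_pos: [0.3174, 0.2279, 0.2834]
orientation: [0.001, 0.027, 1.0, 0.0]
ft_force: [1.6, -0.4, -0.1]
finger_gap: 0.997
gripper_force: 0.0
```

```bash
python3 - <<'E'
from h import *
np.set_printoptions(precision=4,suppress=True)
vision.snapshot('scene') # settle
i=vision.camera_info('wrist');im=vision.snapshot('wrist'); cv2.imwrite('pics/w1.png',im[...,::-1]); np.save('w1cam.npy',i,allow_pickle=True)
d=finder.landmark_of('tray','wrist'); print([(x['confidence'],np.array(x['location'])*[400,640],onz('wrist',x['location'],0)) for x in d][:3])
g=cv2.cvtColor(im,cv2.COLOR_RGB2HSV); m=cv2.inRange(g,(8,40,110),(28,200,255)); m=cv2.morphologyEx(m,cv2.MORPH_CLOSE,np.ones((15,15)))
C=max(cv2.findContours(m,0,2)[0],key=cv2.contourArea); b=cv2.boxPoints(cv2.minAreaRect(C)); print(cv2.contourArea(C),b)
A=cv2.approxPolyDP(cv2.convexHull(C),12,True)[:,0]; print(A,[onz('wrist',np.array([v,u])/[400,640],.028)[:2] for u,v in A])
print(rel([.42,-.04,.32],-3), env.observe()['qd'])
E
```

```text
[(0.7, array([245.6  , 380.992]), array([0.4499, 0.3013, 0.    ]))]
14012.5 [[298.3647 211.269 ]
 [449.3764 179.3243]
 [471.0064 281.5756]
 [319.9947 313.5204]]
[[451 187]
 [460 268]
 [324 309]
 [302 211]] [array([0.3636, 0.3825]), array([0.4749, 0.3996]), array([0.5263, 0.2182]), array([0.3833, 0.1994])]
(array([-11.76, -26.06,  -3.65]), 'ycur', np.float64(-3.51), 'twist', np.float64(-0.008980325081708174)) [0.0855 0.0177 0.0008 0.0254 0.0035 0.0171]
```

View pics/w1.png

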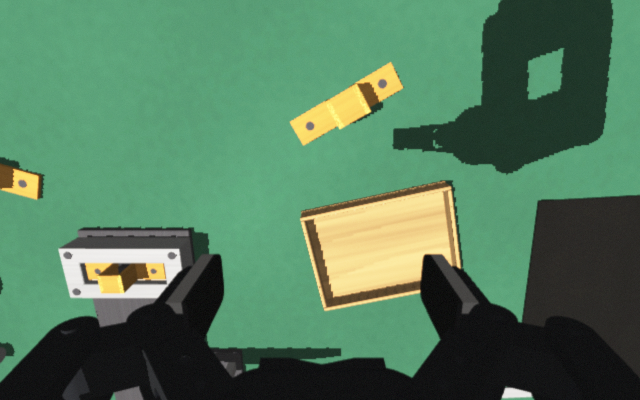

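The tray's corners are at about (302,211), (450,183), (463,267) and (325,309), so it is centred near (0.447, 0.295) with a yaw of about +7°. The die with the bracket is at (120,272). Next I'll look from above the die.

Call:
send_rows([
  {"claw":8.5,"dx":-11.0,"dy":-26.5,"dz":-4,"twist":0},
  {"claw":8.5,"dx":-11.0,"dy":-26.5,"dz":-4,"twist":0},
  {"claw":8.5,"dx":-11.0,"dy":-26.5,"dz":-4,"twist":0},
  {"claw":8.5,"dx":-11.0,"dy":-26.5,"dz":-4,"twist":0},
  {"claw":8.5,"dx":-11.0,"dy":-26.5,"dz":-4,"twist":0},
  {"claw":8.5,"dx":-11.0,"dy":-26.5,"dz":-4,"twist":0},
  {"claw":8.5,"dx":-11.0,"dy":-26.5,"dz":-4,"twist":0},
  {"claw":8.5,"dx":-11.0,"dy":-26.5,"dz":-4,"twist":0},
])

```text
t: 2.85
ee_pos: [0.4126, -0.0401, 0.3224]
orientation: [-0.001, 0.027, 1.0, 0.001]
ft_force: [-0.7, 0.2, -0.2]
finger_gap: 0.994
gripper_force: 0.0
```

```bash
python3 - <<'E'
from h import *
np.set_printoptions(precision=4,suppress=True)
im=vision.snapshot('wrist'); cv2.imwrite('pics/w2.png',im[...,::-1])
for t,z in (('die_in',.035),('bracket_crown',.071),('bracket',.035),('station',0),('cap_top',.178)):
    print(t,[(round(x['confidence'],2),np.array(x['location'])*[400,640],onz('wrist',x['location'],z)[:2]) for x in finder.landmark_of(t,'wrist')][:3])
g=cv2.cvtColor(im,cv2.COLOR_RGB2HSV); m=cv2.inRange(g,(10,110,100),(30,255,255))
for C in cv2.findContours(m,0,1)[0]:
    if cv2.contourArea(C)>300:
        A=cv2.minAreaRect(C); print(A, onz('wrist',np.array(A[0][::-1])/[400,640],.04)[:2])
print(rel([.45,-.043,.2],-3),env.observe()['ee_pos'],env.observe()['qd'])
E
```

```text
die_in [(0.74, array([181.   , 324.096]), array([ 0.4468, -0.037 ])), (0.23, array([188.92 , 322.688]), array([ 0.4574, -0.0394]))]
bracket_crown [(0.97, array([ 82.08 , 169.088]), array([ 0.317 , -0.2017])), (0.75, array([  8.2  , 576.192]), array([0.2663, 0.2338])), (0.58, array([189.6 , 323.52]), array([ 0.4484, -0.038 ]))]
bracket [(0.87, array([ 20.48 , 551.104]), array([0.2711, 0.2316])), (0.76, array([ 83.48 , 182.592]), array([ 0.3177, -0.2013])), (0.64, array([183.   , 324.608]), array([ 0.4498, -0.0367]))]
station [(0.86, array([176.32 , 319.488]), array([ 0.4491, -0.0438])), (0.49, array([190.12 , 322.624]), array([ 0.4695, -0.0404]))]
cap_top []
((322.5, 187.0), (24.0, 77.0), 90.0) [ 0.4542 -0.0402]
((568.8135986328125, 163.0077667236328), (102.3926010131836, 163.03530883789062), 78.52447509765625) [0.4387 0.2739]
((216.60855102539062, 95.25267028808594), (41.99711990356445, 26.844749450683594), 17.354022979736328) [ 0.3337 -0.1614]
((157.34999084472656, 79.45000457763672), (64.1942367553711, 31.62277603149414), 18.434946060180664) [ 0.3122 -0.2291]
((528.6307373046875, 29.85382843017578), (27.659744262695312, 71.44400024414062), 60.2551155090332) [0.2809 0.2038]
((583.5, 14.5), (29.0, 49.0), 90.0) [0.2682 0.2635]
(array([-3.81, -0.16, 12.26]), 'ycur', np.float64(-2.94), 'twist', np.float64(0.0010508472248432024)) [ 0.4121 -0.0395  0.3226] [-0.0098  0.0012 -0.0065 -0.0025 -0.0008 -0.001 ]
```

View pics/w2.png

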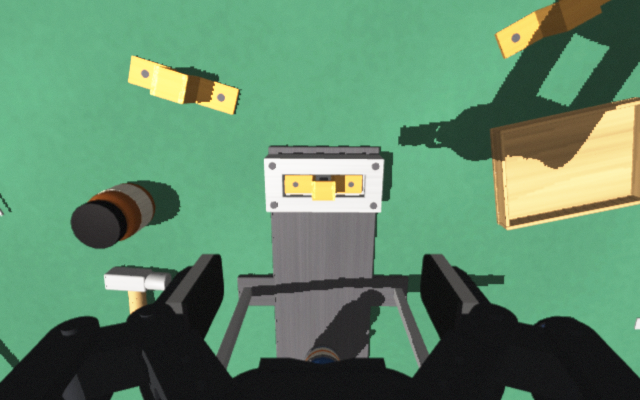

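The die's top corners are at (265,158), (383,158), (381,212) and (267,212), square to the image. The bracket's crown is at (323,190).

```bash
python3 - <<'E'
from h import *
np.set_printoptions(precision=4,suppress=True)
im=cv2.imread('pics/w2.png'); hsv=cv2.cvtColor(im,cv2.COLOR_BGR2HSV)
m=cv2.inRange(hsv,(0,0,190),(180,40,255)); m[:140]=0;m[225:]=0;m[:,:240]=0;m[:,400:]=0
H=cv2.convexHull(np.argwhere(m)[:,::-1].astype(np.float32)); W=np.array([onz('wrist',np.array([v,u])/[400,640],.045)[:2] for u,v in H[:,0]],np.float32)
c,wh,a=cv2.minAreaRect(W*1000); print('die',c,wh,a)
Q=cv2.boxPoints((c,wh,a)); print(Q)
s=env.observe(); 
def onz2(u,v,z): return onz('wrist',np.array([v,u])/[400,640],z)
# crown top extents
m=cv2.inRange(hsv,(18,110,225),(32,255,255)); m[:170]=0;m[215:]=0;m[:,:280]=0;m[:,370:]=0
print([ (s_[:].tolist()) for s_ in cv2.connectedComponentsWithStats(m)[2]])
print(onz2(312,200.5,.071),onz2(335,200.5,.071),onz2(283,185,.039),onz2(363,185,.039))
E
```

```text
die (451.741943359375, -39.20158386230469) (150.4947509765625, 70.28511047363281) 87.06297302246094
[[ 412.79   -112.5495]
 [ 482.9828 -116.1508]
 [ 490.6939   34.1463]
 [ 420.5011   37.7476]]
[[0, 0, 640, 400, 254872], [285, 175, 51, 25, 842], [337, 175, 25, 18, 286]]
[ 0.4621 -0.0535  0.071 ] [ 0.4636 -0.0255  0.071 ] [ 0.4492 -0.0913  0.039 ] [0.4545 0.0124 0.039 ]
```

```bash
python3 - <<'E'
from h import *
print(rel([.4517,-.0393,.0495],-2.94))
E
```

```text
(array([-3.97,  0.21, 27.31]), 'ycur', np.float64(-2.94), 'twist', np.float64(3.6496736466037023e-06))
```

Call:
send_rows([
  {"claw":7,"dx":-4,"dy":0.2,"dz":5},
  {"claw":7,"dx":-4,"dy":0.2,"dz":10},
  {"claw":7,"dx":-4,"dy":0.2,"dz":15},
  {"claw":6.5,"dx":-4,"dy":0.2,"dz":19},
  {"claw":6.5,"dx":-4,"dy":0.2,"dz":21},
  {"claw":6.5,"dx":-4,"dy":0.2,"dz":21},
  {"claw":6.5,"dx":-4,"dy":0.2,"dz":21},
])

```text
schema error: expected keys claw, dx, dy, dz, twist
```

```bash
python3 - <<'E'
from h import *
im=vision.snapshot('wrist'); cv2.imwrite('pics/w3.png',im[...,::-1])
print(env.observe()['ee_pos'],rel([.4517,-.0393,.0495],-2.94))
E
```

```text
[ 0.41222496 -0.03974885  0.32273063] (array([-3.95,  0.24, 27.32]), 'ycur', np.float64(-2.96), 'twist', np.float64(-0.00041379506930057234))
```

View pics/w3.png

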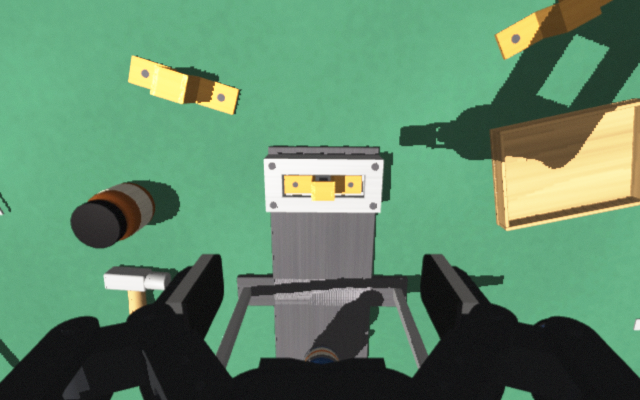

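The call was refused because every row needs all its keys, so the picture is unchanged, with the bracket at (323,190). I'll send it again.

Call:
send_rows([
  {"claw":7,"dx":-4,"dy":0.2,"dz":5,"twist":0},
  {"claw":7,"dx":-4,"dy":0.2,"dz":10,"twist":0},
  {"claw":7,"dx":-4,"dy":0.2,"dz":15,"twist":0},
  {"claw":6.5,"dx":-4,"dy":0.2,"dz":19,"twist":0},
  {"claw":6.5,"dx":-4,"dy":0.2,"dz":21,"twist":0},
  {"claw":6.5,"dx":-4,"dy":0.2,"dz":21,"twist":0},
  {"claw":6.5,"dx":-4,"dy":0.2,"dz":21,"twist":0},
])

```text
t: 3.9
ee_pos: [0.453, -0.0409, 0.113]
orientation: [-0.0, 0.027, 1.0, 0.0]
ft_force: [0.1, -0.0, -0.4]
finger_gap: 0.762
gripper_force: 0.0
```

```bash
python3 - <<'E'
from h import *
im=vision.snapshot('wrist'); cv2.imwrite('pics/w4.png',im[...,::-1])
print(env.observe()['ee_pos'],rel([.4517,-.0393,.0495],-2.94))
print(proj('wrist',[.4517,-.0393,.071]))
E
```

```text
[ 0.45365299 -0.04114874  0.11382947] (array([0.22, 0.18, 6.43]), 'ycur', np.float64(-3.05), 'twist', np.float64(-0.001940015578808944))
(np.float64(323.9955088102676), np.float64(222.13219877088548))
```

View pics/w4.png

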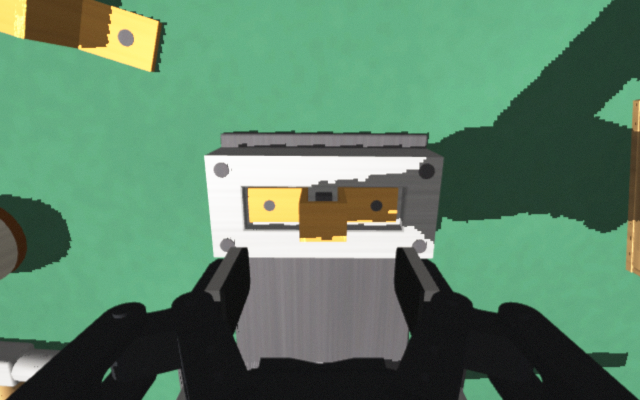

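The crown's top is centred at about (323,222), which matches my projection of (324,222). I'll descend and grip.

Call:
send_rows([
  {"claw":5.5,"dx":0.2,"dy":0.2,"dz":3.5,"twist":0},
  {"claw":5.5,"dx":0.2,"dy":0.2,"dz":6.3,"twist":0},
  {"claw":5.5,"dx":0.2,"dy":0.2,"dz":6.3,"twist":0},
  {"claw":5.5,"dx":0.2,"dy":0.2,"dz":6.3,"twist":0},
  {"claw":2,"dx":0.2,"dy":0.2,"dz":6.3,"twist":0},
  {"claw":2,"dx":0.2,"dy":0.2,"dz":6.3,"twist":0},
  {"claw":2,"dx":0.2,"dy":0.2,"dz":6.3,"twist":0},
  {"claw":2,"dx":0.2,"dy":0.2,"dz":6.3,"twist":0},
  {"claw":2,"dx":0.2,"dy":0.2,"dz":6.3,"twist":0},
], grip_force=40)

```text
t: 4.85
ee_pos: [0.452, -0.0394, 0.0516]
orientation: [0.002, 0.027, 1.0, -0.001]
ft_force: [-0.4, 0.1, 7.2]
finger_gap: 0.315
gripper_force: 40.2
```

Call:
send_rows([
  {"claw":2,"dx":0,"dy":0,"dz":-1,"twist":0},
  {"claw":2,"dx":0,"dy":0,"dz":-2,"twist":0},
  {"claw":2,"dx":0,"dy":0,"dz":-4,"twist":0},
  {"claw":2,"dx":0,"dy":0,"dz":-7,"twist":0},
  {"claw":2,"dx":0,"dy":0,"dz":-10,"twist":0},
  {"claw":2,"dx":0,"dy":0,"dz":-10,"twist":0},
])

```text
t: 5.45
ee_pos: [0.4531, -0.0397, 0.1538]
orientation: [0.004, 0.027, 1.0, -0.001]
ft_force: [0.3, 0.5, -2.3]
finger_gap: 0.315
gripper_force: 40.0
```

```bash
python3 - <<'E'
from h import *
im=vision.snapshot('wrist'); cv2.imwrite('pics/w5.png',im[...,::-1])
s=env.observe();print(s['ee_pos'],s['ft_force'],s['finger_gap'],rel([.446,.292,.16],6))
E
```

```text
[ 0.45195009 -0.03932493  0.15205683] [ 0.37192777  0.60521261 -1.51172834] 0.3154250717454899 (array([ 2.36, 33.05, -0.86]), 'ycur', np.float64(-3.07), 'twist', np.float64(-0.15833011437086103))
```

View pics/w5.png

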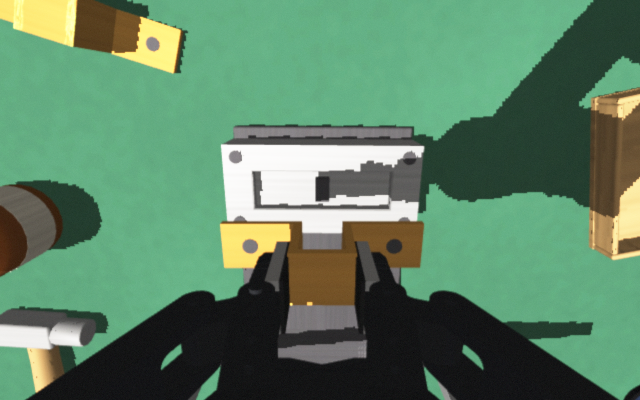

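The bracket is held level, with its flanges from (222,245) to (423,245), and the die is empty. I'll carry it to the tray.

Call:
send_rows([
  {"claw":2,"dx":0.3,"dy":4,"dz":0,"twist":-0.02},
  {"claw":2,"dx":0.6,"dy":8,"dz":0,"twist":-0.06},
  {"claw":2,"dx":1,"dy":12.5,"dz":0,"twist":-0.1},
  {"claw":2,"dx":1.5,"dy":17,"dz":0,"twist":-0.14},
  {"claw":2,"dx":2,"dy":21.5,"dz":0,"twist":-0.16},
  {"claw":2,"dx":2.4,"dy":26,"dz":0,"twist":-0.16},
  {"claw":2,"dx":2.4,"dy":30,"dz":0,"twist":-0.16},
  {"claw":2,"dx":2.4,"dy":32,"dz":0,"twist":-0.16},
  {"claw":2,"dx":2.4,"dy":33,"dz":0,"twist":-0.16},
  {"claw":2,"dx":2.4,"dy":33,"dz":0,"twist":-0.16},
  {"claw":2,"dx":2.4,"dy":33,"dz":0,"twist":-0.16},
])

```text
t: 6.6
ee_pos: [0.4438, 0.2907, 0.1491]
orientation: [-0.001, -0.053, 0.999, -0.001]
ft_force: [0.6, -0.1, -1.3]
finger_gap: 0.316
gripper_force: 40.1
```

```bash
python3 - <<'E'
from h import *
im=vision.snapshot('wrist'); cv2.imwrite('pics/w6.png',im[...,::-1])
s=env.observe();print(s['ee_pos'],s['ft_force'],s['finger_gap'],rel([.446,.292,.16],6))
E
```

```text
[0.44394845 0.29044595 0.14926052] [-0.30415378 -0.09845691 -1.4182978 ] 0.31695634900687497 (array([-0.22,  0.13, -1.07]), 'ycur', np.float64(6.02), 'twist', np.float64(0.00035860491563917125))
```

View pics/w6.png

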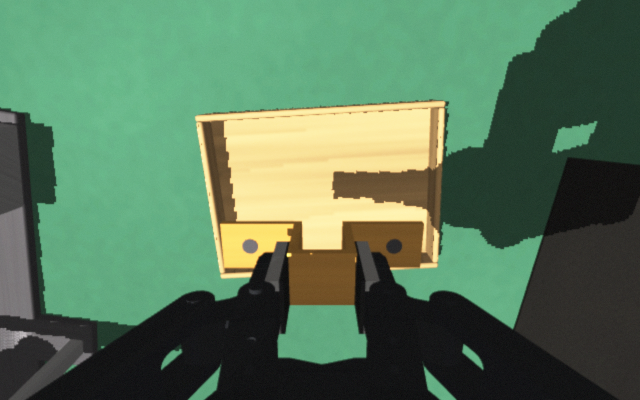

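The tray's rim corners are at (197,118), (446,103), (436,266) and (222,276). I'll compute its pose from them.

```bash
python3 - <<'E'
from h import *
W=np.array([onz('wrist',np.array([v,u])/[400,640],.028)[:2] for u,v in [(197,118),(446,103),(436,266),(222,276)]],np.float32)
r=cv2.minAreaRect(W*1000); print(W,r,W.mean(0))
E
```

```text
[[0.3978523  0.19071539]
 [0.36722112 0.37632042]
 [0.50176615 0.39618367]
 [0.53108615 0.21242535]] ((449.4569091796875, 294.4223327636719), (135.98814392089844, 188.1152801513672), 9.25479793548584) [0.44948143 0.29391122]
```

Call:
send_rows([
  {"claw":2,"dx":-0.5,"dy":0.3,"dz":3,"twist":-0.05},
  {"claw":2,"dx":-0.5,"dy":0.3,"dz":6,"twist":-0.05},
  {"claw":2,"dx":-0.5,"dy":0.3,"dz":9,"twist":-0.05},
  {"claw":2,"dx":-0.5,"dy":0.3,"dz":11,"twist":-0.05},
  {"claw":2,"dx":-0.5,"dy":0.3,"dz":12,"twist":-0.05},
  {"claw":2,"dx":-0.5,"dy":0.3,"dz":12.3,"twist":-0.05},
  {"claw":2,"dx":-0.5,"dy":0.3,"dz":12.3,"twist":-0.05},
  {"claw":2,"dx":-0.5,"dy":0.3,"dz":12.3,"twist":-0.05},
])

```text
t: 7.45
ee_pos: [0.45, 0.2954, 0.0278]
orientation: [0.001, -0.078, 0.997, 0.0]
ft_force: [-0.5, -0.0, -2.1]
finger_gap: 0.321
gripper_force: 40.1
```

Call:
send_rows([
  {"claw":2,"dx":0,"dy":0,"dz":0.3,"twist":0},
  {"claw":2,"dx":0,"dy":0,"dz":0.5,"twist":0},
  {"claw":2,"dx":0,"dy":0,"dz":0.5,"twist":0},
])

```text
t: 7.75
ee_pos: [0.4491, 0.2954, 0.0219]
orientation: [0.0, -0.078, 0.997, 0.0]
ft_force: [0.5, -0.0, -2.0]
finger_gap: 0.318
gripper_force: 40.1
```

Call:
send_rows([
  {"claw":2,"dx":0,"dy":0,"dz":0.1,"twist":0},
  {"claw":2,"dx":0,"dy":0,"dz":0.2,"twist":0},
  {"claw":2,"dx":0,"dy":0,"dz":0.2,"twist":0},
])

```text
t: 8.05
ee_pos: [0.4491, 0.2955, 0.0217]
orientation: [0.0, -0.078, 0.997, 0.0]
ft_force: [-1.9, -1.5, 12.9]
finger_gap: 0.316
gripper_force: 41.9
```

Contact with the tray floor. I'll release and rise.

Call:
send_rows([
  {"claw":4.5,"dx":0,"dy":0,"dz":0,"twist":0},
  {"claw":4.5,"dx":0,"dy":0,"dz":0,"twist":0},
  {"claw":4.5,"dx":0,"dy":0,"dz":0,"twist":0},
  {"claw":4.5,"dx":0,"dy":0,"dz":-1.5,"twist":0},
  {"claw":4.5,"dx":0,"dy":0,"dz":-4,"twist":0},
  {"claw":5,"dx":0,"dy":0,"dz":-9,"twist":0},
  {"claw":6,"dx":0,"dy":0,"dz":-14,"twist":0},
  {"claw":8,"dx":0,"dy":0,"dz":-19,"twist":0},
  {"claw":8,"dx":0,"dy":0,"dz":-24,"twist":0},
  {"claw":8,"dx":0,"dy":0,"dz":-29,"twist":0},
  {"claw":8.5,"dx":0,"dy":0,"dz":-32,"twist":0},
  {"claw":8.5,"dx":0,"dy":0,"dz":-32,"twist":0},
])

```text
t: 9.25
ee_pos: [0.4516, 0.2964, 0.3451]
orientation: [0.005, -0.078, 0.997, 0.002]
ft_force: [0.9, -0.1, 0.2]
finger_gap: 0.996
gripper_force: 0.0
```

```bash
python3 - <<'E'
from h import *
np.set_printoptions(precision=4,suppress=True)
im=vision.snapshot('wrist'); s=env.observe();print(s['ee_pos'],s['qpos'],s['ft_force'])
sc=vision.snapshot('scene'); sd=vision.snapshot('side')
out=np.zeros((600,640,3),np.uint8); out[:360]=im[:360]; out[360:,:320]=sc[150:270,250:410].repeat(2,0).repeat(2,1); out[360:,320:]=sd[130:250,290:450].repeat(2,0).repeat(2,1)
cv2.imwrite('pics/w7.png',out[...,::-1])
# station frame
a=np.radians(-2.94); X=np.array([np.cos(a),np.sin(a),0]);Y=np.array([-np.sin(a),np.cos(a),0]);O=np.array([.4517,-.0392,0])
cap=O+X*.195+[0,0,.178]; print('cap pred',cap,'proj',proj('scene',cap),proj('side',cap))
print('bar ends', [proj(c,O+X*.178+Y*y+[0,0,.328]) for c in('scene','side') for y in (-.125,.125)])
for c in('scene','side'):
    print([(round(x['confidence'],2),np.array(x['location'])*[400,640]) for x in finder.landmark_of('cap_top',c)][:2])
    print([(round(x['confidence'],2),np.array(x['location'])*[400,640]) for x in finder.landmark_of('lamp_bar',c)][:2])
    hh=cv2.cvtColor(sc if c=='scene' else sd,cv2.COLOR_RGB2HSV); m=cv2.inRange(hh,(0,180,120),(6,255,255))|cv2.inRange(hh,(172,180,120),(180,255,255)); q=cv2.connectedComponentsWithStats(m); print([(q[2][k].tolist(),q[3][k]) for k in range(1,q[0]) if q[2][k][4]>30])
E
```

```text
[0.4501 0.2958 0.3421] [ 0.3738  0.2916  1.5042 -0.      1.3404 -1.3533] [ 0.126   0.729  -0.4633]
cap pred [ 0.6464 -0.0492  0.178 ] proj (np.float64(315.29618299609484), np.float64(239.3890801085962)) (np.float64(374.17745516680606), np.float64(198.89503933488356))
bar ends [(np.float64(261.7975542861922), np.float64(209.740178961991)), (np.float64(362.98989278008014), np.float64(198.0404780183418)), (np.float64(408.06348519079904), np.float64(187.2420217265793)), (np.float64(344.56999312299), np.float64(139.12098958752807))]
[(0.45, array([239.6  , 316.992]))]
[(0.63, array([204.2 , 310.72]))]
[([310, 239, 11, 11, 104], array([314.6827, 243.8654]))]
[(0.51, array([197.   , 375.168])), (0.34, array([201.92 , 256.128]))]
[(0.75, array([200.8 , 257.28])), (0.61, array([162.68 , 375.488]))]
[([370, 195, 12, 13, 108], array([375.8333, 200.9722]))]
```

View pics/w7.png

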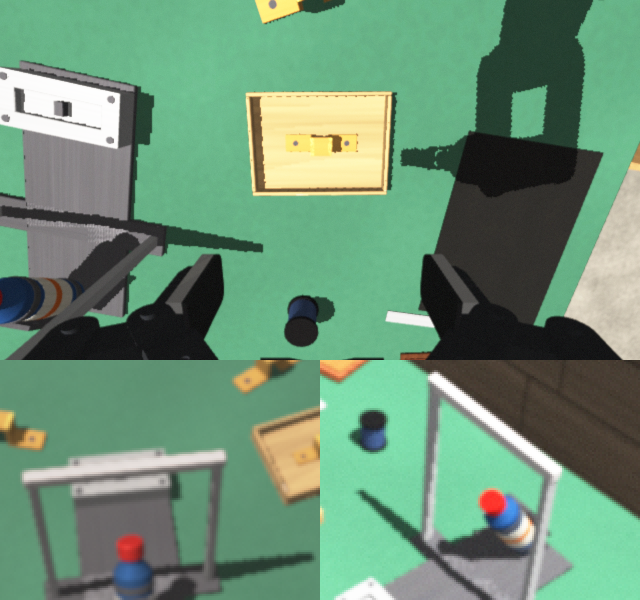

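The bracket lies flat in the tray, crown up, at (321,145). The cap shows where I predicted it. Next I'll cross above the bar to behind the can, turning the closing line along the station's x.

```bash
cat >> h.py <<'E'
a=np.radians(-2.94); X=np.array([np.cos(a),np.sin(a),0]);Y=np.array([-np.sin(a),np.cos(a),0]);O=np.array([.4517,-.0392,0]);Z=np.array([0,0,1.])
def S(x,y,z): return O+X*x+Y*y+Z*z
def inS():
    p=env.observe()['ee_pos']-O; return np.round([p@X,p@Y,p@Z],4)
E
python3 - <<'E'
from h import *
print(rel(S(.265,0,.42),-92.94),S(.265,0,.42),rel(S(.265,0,.26),-92.94))
E
```

```text
(array([-21.03, -38.53,  -8.25]), 'ycur', np.float64(8.94), 'twist', np.float64(1.7782110059832312)) [ 0.71635121 -0.05279189  0.42      ] (array([-21.09, -38.52,   7.75]), 'ycur', np.float64(8.94), 'twist', np.float64(1.7782110059832312))
```

Call:
send_rows([
  {"claw":8.5,"dx":0,"dy":-1,"dz":-4,"twist":0.15},
  {"claw":8.5,"dx":-1.5,"dy":-3.5,"dz":-7,"twist":0.3},
  {"claw":8.5,"dx":-4,"dy":-7,"dz":-8.5,"twist":0.45},
  {"claw":8.5,"dx":-6,"dy":-11,"dz":-8.5,"twist":0.6},
  {"claw":8.5,"dx":-8.5,"dy":-15,"dz":-8.5,"twist":0.74},
  {"claw":8.5,"dx":-10.5,"dy":-19,"dz":-8.5,"twist":0.89},
  {"claw":8.5,"dx":-13,"dy":-23,"dz":-8.5,"twist":1.04},
  {"claw":8.5,"dx":-15,"dy":-27,"dz":-8.5,"twist":1.19},
  {"claw":8.5,"dx":-17,"dy":-31,"dz":-8.5,"twist":1.34},
  {"claw":8.5,"dx":-19,"dy":-35,"dz":-8.5,"twist":1.49},
  {"claw":8.5,"dx":-21,"dy":-38.5,"dz":-8.5,"twist":1.64},
  {"claw":8.5,"dx":-21,"dy":-38.5,"dz":-8.5,"twist":1.78},
])

```text
t: 10.8
ee_pos: [0.7187, -0.058, 0.4205]
orientation: [-0.001, 0.73, 0.684, -0.002]
ft_force: [0.5, -0.4, -0.9]
finger_gap: 0.994
gripper_force: 0.0
```

```bash
python3 - <<'E'
from h import *
im=vision.snapshot('side'); sc=vision.snapshot('scene')
out=np.zeros((600,800,3),np.uint8); out[:,:400]=cv2.resize(im[0:300,270:470],(400,600)); out[:,400:]=cv2.resize(sc[50:350,210:410],(400,600)); cv2.imwrite('pics/w8.png',out[...,::-1])
print(inS(),env.observe()['qpos'],rel(S(.265,0,.42),-92.94),rel(S(.268,0,.23),-92.94))
E
```

```text
[ 0.2655 -0.001   0.4218] [-2.30075188e-01  5.50291180e-01  8.76866131e-01  2.39476883e-04
  1.71875317e+00 -1.75176035e-01] (array([ 0.1 , -0.05,  0.18]), 'ycur', np.float64(-93.14), 'twist', np.float64(-0.003549605571662848)) (array([ 0.08,  0.33, 19.18]), 'ycur', np.float64(-93.14), 'twist', np.float64(-0.003549605571662848))
```

View pics/w8.png

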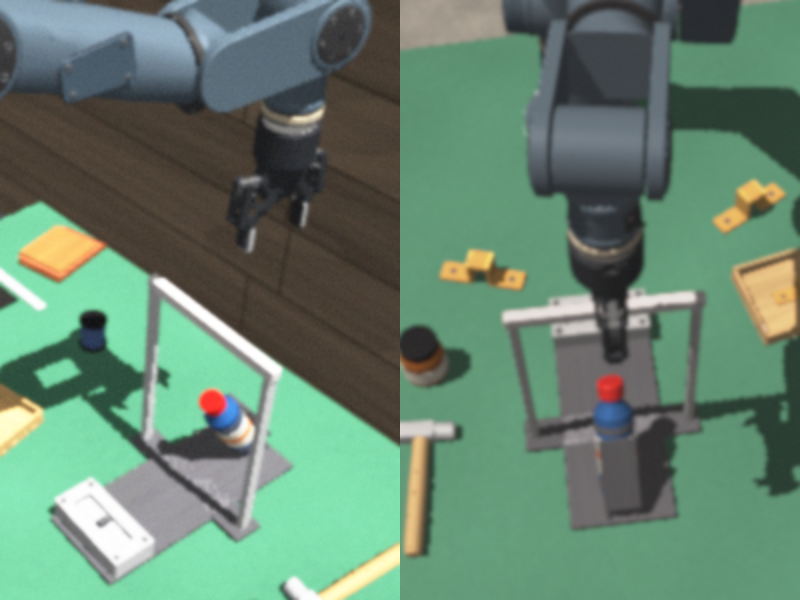

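The arm stands clear behind the lamp bar, with the wrist and forearm well above it and the fingers in line with the cap at (610,390) in the right half. I'll descend behind the bar.

Call:
send_rows([
  {"claw":8.54,"dx":0.1,"dy":0.4,"dz":4,"twist":0},
  {"claw":8.54,"dx":0.1,"dy":0.4,"dz":8,"twist":0},
  {"claw":8.54,"dx":0.1,"dy":0.4,"dz":12,"twist":0},
  {"claw":8.54,"dx":0.1,"dy":0.4,"dz":15,"twist":0},
  {"claw":8.54,"dx":0.1,"dy":0.4,"dz":18,"twist":0},
  {"claw":8.54,"dx":0.1,"dy":0.4,"dz":20.5,"twist":0},
  {"claw":8.54,"dx":0.1,"dy":0.4,"dz":22.5,"twist":0},
  {"claw":8.54,"dx":0.1,"dy":0.4,"dz":22.5,"twist":0},
  {"claw":8.54,"dx":0.1,"dy":0.4,"dz":22.5,"twist":0},
])

```text
t: 11.8
ee_pos: [0.7203, -0.0506, 0.1998]
orientation: [-0.0, 0.725, 0.689, -0.0]
ft_force: [1.0, -0.2, 0.4]
finger_gap: 0.998
gripper_force: 0.0
```

```bash
python3 - <<'E'
from h import *
s=env.observe(); print(inS(),s['ft_force'],rel(S(.246,0,.178),-92.94))
E
```

```text
[0.2689 0.0023 0.1998] [ 0.99124102 -0.21304274  0.38518213] (array([-0.23, -2.28,  2.18]), 'ycur', np.float64(-92.88), 'twist', np.float64(0.000983473634137081))
```

Call:
send_rows([
  {"claw":8.54,"dx":-0.2,"dy":-1.2,"dz":0,"twist":0},
  {"claw":8.54,"dx":-0.2,"dy":-2.3,"dz":0,"twist":0},
  {"claw":8.54,"dx":-0.2,"dy":-2.3,"dz":0.7,"twist":0},
  {"claw":8.54,"dx":-0.2,"dy":-2.3,"dz":1.4,"twist":0},
  {"claw":8.54,"dx":-0.2,"dy":-2.3,"dz":2.1,"twist":0},
  {"claw":8.54,"dx":-0.2,"dy":-2.3,"dz":2.1,"twist":0},
])

```text
t: 12.4
ee_pos: [0.6967, -0.052, 0.1778]
orientation: [-0.001, 0.725, 0.688, -0.001]
ft_force: [-0.8, 0.7, -0.5]
finger_gap: 1.002
gripper_force: 0.0
```

```bash
python3 - <<'E'
from h import *
vision.snapshot('side'); s=env.observe(); print(inS(),s['ft_force'])
E
```

```text
[ 0.2457 -0.0003  0.1783] [ 0.65094771  0.46635774 -0.85303193]
```

Call:
send_rows([
  {"claw":8.54,"dx":0,"dy":0.22,"dz":0.34,"twist":0},
  {"claw":8.54,"dx":0,"dy":0.44,"dz":0.67,"twist":0},
  {"claw":8.54,"dx":0,"dy":0.55,"dz":0.84,"twist":0},
  {"claw":8.54,"dx":0,"dy":0.55,"dz":0.84,"twist":0},
  {"claw":8.54,"dx":0,"dy":0.55,"dz":0.84,"twist":0},
])

```text
t: 12.95
ee_pos: [0.7032, -0.0527, 0.1708]
orientation: [0.0, 0.726, 0.688, 0.0]
ft_force: [0.7, 0.1, 2.6]
finger_gap: 1.0
gripper_force: 1.2
```

```bash
python3 - <<'E'
from h import *
F=[]
for _ in range(4): vision.snapshot('side'); s=env.observe(); F.append(s['ft_force'])
print(inS(),np.mean(F,0))
E
```

```text
[ 0.2518 -0.0005  0.1708] [-0.61116928  0.21949724  2.57426181]
```

Contact at about 2.6 N, along the can's axis. I'll press to the bottom.

Call:
send_rows([
  {"claw":8.54,"dx":0,"dy":0.16,"dz":0.25,"twist":0},
  {"claw":8.54,"dx":0,"dy":0.3,"dz":0.46,"twist":0},
  {"claw":8.54,"dx":0,"dy":0.36,"dz":0.55,"twist":0},
  {"claw":8.54,"dx":0,"dy":0.36,"dz":0.55,"twist":0},
  {"claw":8.54,"dx":0,"dy":0.36,"dz":0.55,"twist":0},
])

```text
t: 13.65
ee_pos: [0.7065, -0.0528, 0.1657]
orientation: [-0.0, 0.726, 0.688, -0.0]
ft_force: [-1.7, -0.0, 7.9]
finger_gap: 1.001
gripper_force: 3.6
```

```bash
python3 - <<'E'
from h import *
F=[]
for _ in range(4): vision.snapshot('side'); s=env.observe(); F.append(s['ft_force'])
print(inS(),np.mean(F,0))
E
```

```text
[ 0.2551 -0.0006  0.1657] [-1.13615928 -0.18971646  7.53466259]
```

Call:
send_rows([
  {"claw":8.54,"dx":0,"dy":0.08,"dz":0.13,"twist":0},
  {"claw":8.54,"dx":0,"dy":0.1,"dz":0.17,"twist":0},
  {"claw":8.54,"dx":0,"dy":0.1,"dz":0.17,"twist":0},
  {"claw":8.54,"dx":0,"dy":0.1,"dz":0.17,"twist":0},
])

```text
t: 14.25
ee_pos: [0.7066, -0.0528, 0.1654]
orientation: [-0.001, 0.725, 0.688, -0.001]
ft_force: [-5.4, -0.1, 13.8]
finger_gap: 0.998
gripper_force: 6.9
```

```bash
python3 - <<'E'
from h import *
im=vision.snapshot('side'); cv2.imwrite('pics/press.png',im[...,::-1]); s=env.observe(); print(inS(),s['ft_force'])
E
```

```text
[ 0.2553 -0.0006  0.1654] [-4.46415031 -0.56017516 12.34200471]
```

The stop is hard: the force doubled with almost no travel. I'll back off along the axis, checking the spring force on the way.

Call:
send_rows([
  {"claw":8.54,"dx":0,"dy":-0.2,"dz":-0.32,"twist":0},
  {"claw":8.54,"dx":0,"dy":-0.32,"dz":-0.5,"twist":0},
  {"claw":8.54,"dx":0,"dy":-0.32,"dz":-0.5,"twist":0},
  {"claw":8.54,"dx":0,"dy":-0.32,"dz":-0.5,"twist":0},
])

```text
t: 14.7
ee_pos: [0.7048, -0.0527, 0.1682]
orientation: [0.0, 0.726, 0.688, 0.0]
ft_force: [0.7, -0.3, 5.2]
finger_gap: 0.997
gripper_force: 1.9
```

```bash
python3 - <<'E'
from h import *
F=[]
for _ in range(4): vision.snapshot('side'); s=env.observe(); F.append(s['ft_force'])
print(inS(),np.mean(F,0))
E
```

```text
[ 0.2534 -0.0005  0.1682] [ 0.62016047 -0.24676231  5.3412664 ]
```

The force falls like the spring's, so the cap did reach its bottom. I'll retract the way I came.

Call:
send_rows([
  {"claw":8.54,"dx":0,"dy":-0.3,"dz":-0.5,"twist":0},
  {"claw":8.54,"dx":0,"dy":-0.6,"dz":-1.0,"twist":0},
  {"claw":8.54,"dx":0,"dy":-0.6,"dz":-2.5,"twist":0},
  {"claw":8.54,"dx":0,"dy":-0.6,"dz":-3,"twist":0},
  {"claw":8.54,"dx":0,"dy":1.5,"dz":-3,"twist":0},
  {"claw":8.54,"dx":0,"dy":1.6,"dz":-4,"twist":0},
  {"claw":8.54,"dx":0,"dy":1.6,"dz":-8,"twist":0},
  {"claw":8.54,"dx":0,"dy":1.6,"dz":-12,"twist":0},
  {"claw":8.54,"dx":0,"dy":1.6,"dz":-16,"twist":0},
  {"claw":8.54,"dx":0,"dy":1.6,"dz":-20,"twist":0},
  {"claw":8.54,"dx":0,"dy":1.6,"dz":-24,"twist":0},
  {"claw":8.54,"dx":0,"dy":1.6,"dz":-24,"twist":0},
])

```text
t: 16.1
ee_pos: [0.7223, -0.0539, 0.4179]
orientation: [0.007, 0.726, 0.688, 0.004]
ft_force: [1.1, -0.3, 0.4]
finger_gap: 0.998
gripper_force: 0.0
```

```bash
python3 - <<'E'
from h import *
for c in('scene','side'):
    im=vision.snapshot(c); hh=cv2.cvtColor(im,cv2.COLOR_RGB2HSV); m=cv2.inRange(hh,(0,180,120),(6,255,255))|cv2.inRange(hh,(172,180,120),(180,255,255)); q=cv2.connectedComponentsWithStats(m); print([(q[2][k].tolist(),q[3][k]) for k in range(1,q[0]) if q[2][k][4]>30])
    for t in ('jar','spool','hammer','bracket'): print(t,[(round(x['confidence'],2),np.round(np.array(x['location'])*[400,640])) for x in finder.landmark_of(t,c)][:3])
s=env.observe(); print(inS(),s['ft_force'],s['t'],abs(s['qd']).max())
E
```

```text
[([310, 239, 11, 11, 103], array([314.6407767 , 243.82524272]))]
jar [(0.98, array([232., 222.]))]
spool [(0.9, array([273., 442.]))]
hammer [(0.83, array([290., 219.]))]
bracket [(0.78, array([188., 254.])), (0.7, array([158., 387.])), (0.5, array([195., 409.]))]
[([370, 196, 12, 12, 107], array([375.89719626, 201.10280374]))]
jar [(0.97, array([322., 394.]))]
spool [(0.8, array([171., 313.]))]
hammer [(0.57, array([291., 445.])), (0.2, array([324., 393.]))]
bracket [(0.77, array([244., 218.])), (0.72, array([332., 326.])), (0.58, array([270., 321.]))]
[ 0.2688 -0.0005  0.407 ] [-0.16438772 -0.7968004  -0.50508329] 16.6 0.009510622255208764
```

The cap is back at its starting pixels, the bystanders haven't moved, and the bracket shows in the tray.

```bash
python3 -c "
from rig import env; print(env.sign_off())"
```

```text
the job is handed in; nothing more can be done
None
```

I've handed the job in: the bracket lies flat, crown up and released in the tray, and the cap was pressed to its stop and sprang back; the jar, spool and hammer weren't moved, and sign-off returned no verdict.

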